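Snap the cap onto a flower-water bottle in the hand capping press and hold it pressed

TASK

The lilac-labelled blue bottle stands in the sliding nest of the green capping press with its white cap only resting on the neck. Push the nest along its rails by its black knob until the cap is centred under the bell, then press the lever down by its grip until the cap snaps home and the force gives way, and keep pressing: finish while still bearing down firmly on the lever, so that the bell holds the closed cap. Leave the other things on the table where they are.

Things in the scene. Friction and masses are not known exactly. Their poses are not given: they have to be found in the camera images.
- bell (a point): centre of the red pad in the pressing bell of the green capping press (bolted down), 131 mm above the table at rest. The bell is an upside-down cup, 53 mm wide at its mouth; its flared rim hangs 5 mm below this point and slips over a 34 mm cap off-centre by up to 6 mm. The bed is 112 mm wide, its top 12 mm above the table; the 40 mm column, 210 mm tall, stands 121 mm from the bell, opposite the lever grip
- ram: the ram with its bell, driven by the lever; origin at point bell, z up; it only moves up and down. It comes down 10 mm to touch a cap resting unsnapped on the bottle, 20 mm when the cap is home; its travel ends at 28 mm
- lever: press lever, a steel bar with a black grip, hinged on the column top; origin on the hinge, 226 mm above the table; y runs along the bar to the grip. It rises 0.15 rad at rest; pushing the grip down (at most 64 mm) drives the ram, 1 mm for 2.3 mm at the grip. Its return spring takes 2 to 3 N at the grip, the cap gives way at 9 to 16 N, then 2 to 3 N until it is home, about 46 mm down, where the force rises again
- lever_grip (a point): top of the middle of the lever's black grip, 277 mm above the table at rest. The grip is a round bar 24 mm thick and 96 mm long along the lever (this frame's y axis), with a 30 mm ball at its free end; push it down from above or grip it across
- nest_knob (a point): middle of the nest's round black knob, 22 mm across, from 30 to 60 mm above the table (this point: 45 mm). It stands 95 mm from the bottle's axis on the robot's side. Under it runs a tongue, top 22 mm above the table; rails 22 mm high lie 39 mm to either side. A thin red bar across the tongue under the knob lines up with the red lines on the rails when the bottle is under the bell
- nest: aluminium slide that holds the bottle in a black ring (53 mm wide, rim 34 mm above the table); origin under the bottle's axis, 12 mm above the table. It moves only along its x axis, which points from knob to bottle and on to the bell; it starts 50 to 90 mm short of the bell. Friction about 2 N; it stays where it is left; there is no stop at the bell (it can run at least 35 mm past)
- bottle: cobalt blue flower-water bottle with a lilac label, standing loose in the nest: 41 mm across, 84 mm from its foot to the mouth of its neck; origin under its centre, z up. The neck carries a springy snap bead
- cap: white ribbed snap cap, 34 mm across, 25 mm tall, sitting loose on the bottle's neck; origin on its axis, 5 mm below its top, z up. At first it stands 10 mm too high; when home, this origin is level with the bottle's mouth
- cap_dot (a point): red dot on the middle of the cap's top: 99 mm above the bottle's foot (121 mm above the table) at the start, 89 mm above the bottle's foot when the cap is home
- done_a: finished flower-water bottle, cobalt blue with a lemon-yellow label and a white cap, 42 mm across, 89 mm tall; origin under its centre; a bystander
- done_b: finished flower-water bottle, cobalt blue with a sky-blue label and a white cap, 42 mm across, 89 mm tall; origin under its centre; a bystander
- cap_tray: shallow wooden tray of spare white caps, 130 x 180 mm, 31 mm tall; origin under its centre; a bystander
- rose_bottle: tall pink rose-water bottle with a white cap, 54 mm across, 190 mm tall; origin under its centre; a bystander
- amber_jar: amber glass jar with a black lid, 66 mm across, 75 mm tall; origin under its centre; a bystander
- carton: teal cologne carton, 52 x 52 mm, 120 mm tall; origin under its centre; a bystander
- tin: round pink tin with a brass lid, 83 mm across, 42 mm tall; origin under its centre; a bystander

How it is judged:
By the outcome, as a careful person would: the job done as asked, in the order asked, and still so for the second after the job is handed in, while the arm keeps its last pose, push and grip.
It also fails if it takes over 58 s, if anything falls off the work surface, if the arm or the gripper's body presses on something with over 40 N, if the wrist force passes 120 N, or if a joint passes its speed limit or range.

ROBOT

A 6-joint arm with a two-finger parallel gripper is mounted at the origin on the work surface. World frame = base frame: x ahead of the robot, y to its left, z up, the work surface at z = 0. Lengths are in m, angles in rad, forces in N, time in s.
With the tool pointing down it reaches from about 0.225 to 0.875 m from the base axis. Payload 3.4 kg.
Tool frame: the origin (TCP) lies at the very end of the fingers, on their centre line; the grasp point (between the pads) lies 19 mm behind it; z points along the fingers, y is the direction in which the jaws open and shut (so a half turn about z gives the same grasp; the last joint's range is limited). The gripper opens to 85 mm and grips with 20 to 120 N. Pads are 22 mm wide; open, the fingers measure 114 mm over their backs; the gripper's body (76 mm by 85 mm) begins 54 mm behind the grasp point. The pads swing forward as they close: fully open they stand 13 mm farther back than shut.
Start: joints at [-1.285, 0.276, 1.505, -0, 1.361, -0.121], TCP at [0.228, -0.528, 0.231] pointing down, gripper open.
Joint ranges: [-2.89, 2.89], [-0.75, 2.08], [0.22, 2.7], [-1.18, 4.32], [0.11, 2.71], [-2.7, 2.7]. Speed limits (rad/s): [2.57, 2.57, 3.14, 3.14, 3.14, 3.14].

INTERFACE

Orientations are given as a unit quaternion [w, x, y, z].
In Python, from rig import manip, eyes gives the robot as it stands. The module is installed in compiled form; this text tells all that it offers.
- The arm moves only by the tool servo_tool, never from a script. Its argument "deltas" is one flat list of numbers, 6 for each row, row after row: the shift along the tool's x, y, z in cm, then the turn, a rotation vector about the tool's x, y, z in degrees. A call has 1 to 20 rows; each row shifts and turns the pose as measured when the row begins, along the tool's axes as they then stand; what a row does not reach is not made up. A row lasts 1/10 s, in which the tool goes at most 50 mm and 8.59 degrees, less where a joint would pass 70% of its speed; a pose out of reach is approached as far as the arm can. A call with a gripper value outside its range is refused whole. "jaw" is the finger opening in cm, from 0 to 8.54, set as the call begins (left out, the last holds). The fingers move at their own pace and stop on an object; "grip_force" is the grip in N (left out, the last holds). Time passes only in rows, so rows that do not move let the fingers close. It gives the time, the measured TCP pose, the force and the opening at its end, in the units of the state.
- manip.get_state(): the state, without advancing time (a new reading comes with each control period).
- eyes.get_image(name): name is "scene" or "top" or "wrist"; returns (picture, depth): 420x560x3 uint8, red, green, blue; 420x560 float32, m along the optical axis (not along the pixel's ray), 0 where there is no reading.
- eyes.get_calibration(name): a dict with "camera_matrix" (3x3 intrinsics, pixels), "rvec" (rotation vector, rad) and "tvec" (3), from world to camera coordinates, as OpenCV has them. Camera axes: x right, y down, z forward; pixel columns grow to the right and rows downward; lengths in m; the calibration is good to about 2 mm. The wrist camera is an equidistant fisheye: a pixel r from the principal point sees the ray r / f radians off the axis. A picture is of the moment at which its call begins: read the wrist's pose just before it. get_calibration takes no time and is no camera call; for the wrist camera it gives the pose at the moment of the call.
- manip.sign_off(): hands the job in, once; it reports no verdict.
The state is a dict: "clock": time; "qpos": joint angles; "qd": joint speeds; "effort": joint torques, N m; "position": TCP position; "ee_rot": TCP orientation; "contact_force": force on the tool from outside, world axes, zero at the start; "moment": the same for the moment, N m; "width": finger opening in m.
Only numpy, scipy, OpenCV 4.12 (cv2) and the standard library are available. Lean on these libraries where they do the work, as an engineer would, in place of code of your own. Each camera call takes 0.05 s, during which the arm holds its last target.

## Working session

There is one attempt and no reset: what is moved stays moved. The work goes in short steps, Python scripts to look and compute and a tool call to move; the robot and the scene stay as the last step left them, time stands still between calls to the robot, and variables do not carry over. Pictures are saved under pics/ and viewed, and the job is handed in when it is done.

Besides the shell and the picture viewer there is one more tool, called as name(argument=value, ...) on one line, values as JSON. servo_tool: Moves the arm, as the interface text tells. Its arguments: {"type":"object","properties":{"deltas":{"type":"array","items":{"type":"number"}},"jaw":{"type":"number"},"grip_force":{"type":"number"}},"required":["deltas"]}

```bash
mkdir -p pics
cat > h.py <<'E'
import numpy as np,cv2
from rig import manip,eyes
def grab(n,f):
    im,d=eyes.get_image(n); cv2.imwrite('pics/'+f+'.png',im[:,:,::-1]); np.savez('pics/'+f+'.npz',im=im,d=d)
    return im,d
def cal(n):
    c=eyes.get_calibration(n); R=cv2.Rodrigues(np.array(c['rvec'],float))[0]
    return np.array(c['camera_matrix'],float),R,np.array(c['tvec'],float).ravel()
def onplane(n,u,v,z):
    K,R,t=cal(n); r=R.T@np.linalg.solve(K,[u,v,1.]); o=-R.T@t
    return o+r*(z-o[2])/r[2]
def frompix(n,u,v,d):
    K,R,t=cal(n); return R.T@(np.linalg.solve(K,[u,v,1.])*d-t)
E
python3 - <<'E'
from h import *
s=manip.get_state(); print({k:np.round(v,3) for k,v in s.items()})
for n in('scene','top'): grab(n,n+'0'); print(cal(n))
E
```

```text
{'clock': np.float64(0.0), 'qpos': array([-1.285,  0.277,  1.506,  0.   ,  1.361, -0.121]), 'qd': array([ 0.001,  0.   ,  0.001, -0.002,  0.   ,  0.   ]), 'effort': array([ 1.0000e-03, -4.1677e+01, -2.4580e+01, -0.0000e+00,  1.1000e-02,
       -0.0000e+00]), 'position': array([ 0.227, -0.528,  0.23 ]), 'ee_rot': array([-0.001,  0.979,  0.202, -0.   ]), 'contact_force': array([ 0.845, -0.406,  0.6  ]), 'moment': array([-0.026,  0.02 , -0.039]), 'width': np.float64(0.086)}
(array([[431.12258078,   0.        , 279.50632906],
       [  0.        , 431.12258078, 210.12511835],
       [  0.        ,   0.        ,   1.        ]]), array([[-0.45028697,  0.89281378, -0.0111895 ],
       [ 0.47677065,  0.2298238 , -0.84845198],
       [-0.75493801, -0.3873817 , -0.52915407]]), array([ 0.29730118, -0.12299368,  1.58957773]))
(array([[472.16377502,   0.        , 287.89764637],
       [  0.        , 472.16377502, 210.94966762],
       [  0.        ,   0.        ,   1.        ]]), array([[ 0.0660738 , -0.99780544,  0.00430766],
       [-0.9758203 , -0.06551818, -0.20852363],
       [ 0.20834825,  0.00957444, -0.97800784]]), array([-0.07132687,  0.60772605,  1.43857892]))
```

View pics/scene0.png

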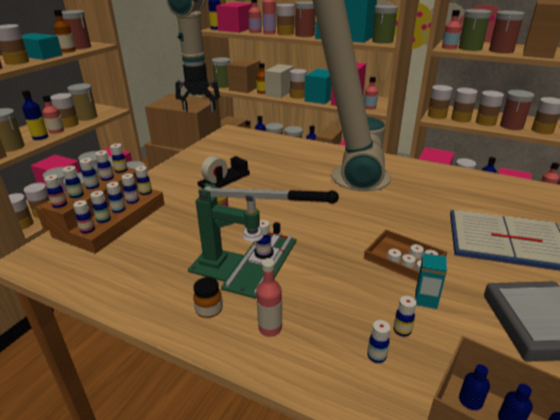

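View pics/top0.png

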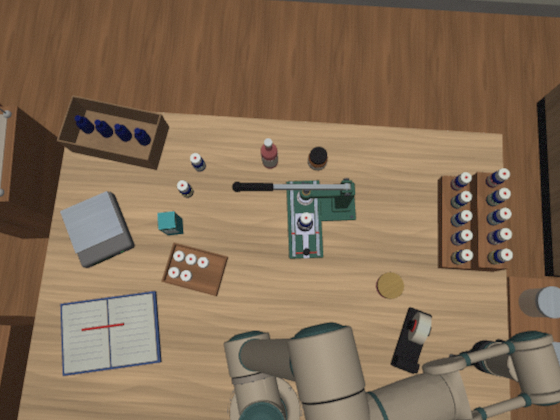

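The top view shows the press at about (320,210), with its lever running left along +y and its nest rails running up the image, away from the robot. The knob is at about (306,252). I'll zoom in on both views.

Run:
```python
import cv2
a=cv2.imread('pics/top0.png')[165:270,220:370]; cv2.imwrite('pics/top0z.png',cv2.resize(a,None,fx=5,fy=5,interpolation=cv2.INTER_CUBIC))
a=cv2.imread('pics/scene0.png')[145:300,180:350]; cv2.imwrite('pics/scene0z.png',cv2.resize(a,None,fx=3.8,fy=3.8,interpolation=cv2.INTER_CUBIC))
```

```text
(no output)
```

View pics/top0z.png

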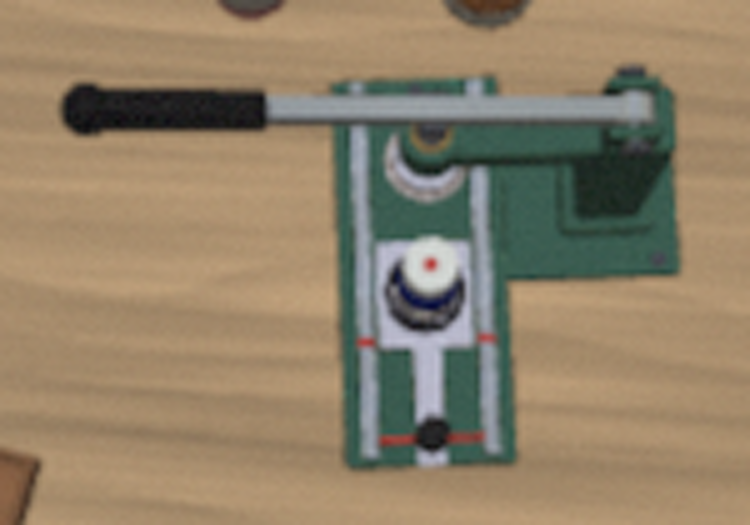

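View pics/scene0z.png

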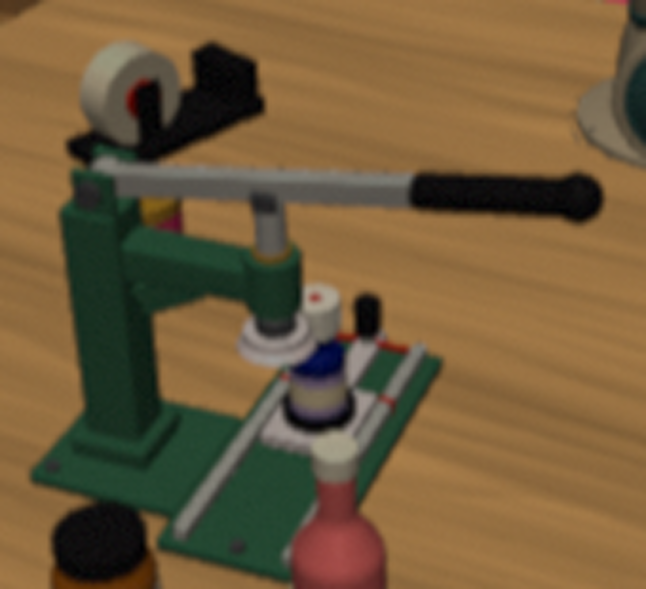

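Run:
```python
from h import *
z=np.load('pics/top0.npz'); im=z['im'].astype(int);d=z['d']
red=(im[...,0]>130)&(im[...,0]-im[...,1]>60)&(im[...,0]-im[...,2]>60)
red[:165]=0;red[270:]=0;red[:,:280]=0;red[:,335:]=0
n,l,st,c=cv2.connectedComponentsWithStats(red.astype(np.uint8))
for i in range(1,n): print(st[i],c[i],[np.round(onplane('top',*c[i],h),4) for h in(.0225,.121)])
P=lambda u,v,h:np.round(onplane('top',u/5+220-.4,v/5+165-.4,h),4)
print('knobtop',P(432,430,.06),'cap',P(431,265,.121))
print('rails',P(366,343,.022),P(488,338,.022),'bar',P(382,441,.0225),P(484,437,.0225))
print('rail far', P(357,95,.022),P(475,92,.022),'near',P(370,452,.022),P(492,450,.022))
print('grip near end',P(265,109,.266),'ball',P(86,109,.285),'hinge',P(635,107,.235))
print('bell rim', P(426,165,.126))
# depth checks
for (u,v) in((255,186),(240,186),(265,186),(306,251),(306,218)): print(u,v,frompix('top',u,v,d[v,u]).round(4))
# scene
z=np.load('pics/scene0.npz');ds=z['d']
S=lambda u,v:(u/3.8+180-.4,v/3.8+145-.4)
print('scene dot',onplane('scene',*S(316,298),.121).round(4),'knobtop',onplane('scene',*S(367,299),.06).round(4))
print('bell rim c',onplane('scene',*S(275,343),.126).round(4),'lines',onplane('scene',*S(386,400),.022).round(4),onplane('scene',*S(285,378),.022).round(4))
```

```text
[305 217   2   2   4] [305.5 217.5] [array([ 0.602 , -0.0891,  0.0225]), array([ 0.5822, -0.0862,  0.121 ])]
[292 233   3   1   3] [293. 233.] [array([ 0.5482, -0.0517,  0.0225]), array([ 0.5319, -0.0512,  0.121 ])]
[316 232   3   1   3] [317. 232.] [array([ 0.5567, -0.1291,  0.0225]), array([ 0.5398, -0.1236,  0.121 ])]
[297 252   5   2  10] [299.  252.5] [array([ 0.4862, -0.0749,  0.0225]), array([ 0.4739, -0.073 ,  0.121 ])]
[311 252   3   1   3] [312. 252.] [array([ 0.4906, -0.1165,  0.0225]), array([ 0.478 , -0.1119,  0.121 ])]
knobtop [ 0.489  -0.0957  0.06  ] cap [ 0.582  -0.0872  0.121 ]
rails [ 0.5476 -0.0511  0.022 ] [ 0.5562 -0.1298  0.022 ] bar [ 0.4846 -0.0654  0.0225] [ 0.4915 -0.1307  0.0225]
rail far [ 0.7133 -0.0345  0.022 ] [ 0.7206 -0.1124  0.022 ] near [ 0.4771 -0.0581  0.022 ] [ 0.4836 -0.1363  0.022 ]
grip near end [0.6348 0.0143 0.266 ] ball [0.6232 0.111  0.285 ] hinge [ 0.6584 -0.1943  0.235 ]
bell rim [ 0.6432 -0.0803  0.126 ]
255 186 [0.631  0.0625 0.2726]
240 186 [0.6257 0.1027 0.2821]
265 186 [0.6332 0.0351 0.2712]
306 251 [ 0.4874 -0.0957  0.0623]
306 218 [ 0.5811 -0.0879  0.1194]
scene dot [ 0.5845 -0.0853  0.121 ] knobtop [ 0.4895 -0.096   0.06  ]
bell rim c [ 0.6489 -0.0802  0.126 ] lines [ 0.5499 -0.0502  0.022 ] [ 0.5586 -0.1291  0.022 ]
```

The two views agree. The nest axis is yawed about 6°, and the bar has about 65 mm to go to the lines. I'll turn the tool to that yaw and move above the knob.

servo_tool(deltas=[0, 0, 0, 0, 0, 5.8, 0, 0, 0, 0, 0, 5.8, 0, 0, 0, 0, 0, 5.7, 2.5, -3.3, 0, 0, 0, 0, 2.5, -3.3, 0, 0, 0, 0, 2.5, -3.3, 0, 0, 0, 0, 2.5, -3.3, 0, 0, 0, 0, 2.5, -3.3, 0, 0, 0, 0, 2.5, -3.3, 0, 0, 0, 0, 2.5, -3.3, 0, 0, 0, 0, 2.5, -3.3, 0, 0, 0, 0, 2.5, -3.3, 0, 0, 0, 0, 2.5, -3.3, 0, 0, 0, 0, 0, 0, 0, 0, 0, 0], jaw=6)

```text
clock: 1.5
position: [0.4518, -0.1624, 0.2251]
ee_rot: [-0.006, 0.999, 0.043, -0.002]
contact_force: [-0.2, -0.8, -1.2]
width: 0.0603
```

```bash
cat >> h.py <<'E'
from scipy.spatial.transform import Rotation as Ro
def rot():
    q=manip.get_state()['ee_rot']; return Ro.from_quat([q[1],q[2],q[3],q[0]]).as_matrix()
def to(p):
    s=manip.get_state();R=rot();print('t',s['clock'],'pos',np.round(s['position'],4),'yaw',np.degrees(np.arctan2(R[1,0],R[0,0])).round(2),'zax',R[:,2].round(4),'F',np.round(s['contact_force'],1),'w',s['width'])
    print('tool shift cm',(R.T@(np.array(p)-s['position'])*100).round(2))
E
python3 -c "
from h import *
to([.4885,-.096,.15])"
```

```text
t 1.5 pos [ 0.4518 -0.1624  0.2251] yaw 4.93 zax [-0.0049  0.0112 -0.9999] F [-0.2 -0.8 -1.2] w 0.0602584237485913
tool shift cm [ 4.26 -6.21  7.57]
```

servo_tool(deltas=[2.1, -3.1, 3.0, -0.65, 0.22, -1.1, 2.1, -3.1, 3.0, 0, 0, 0, 0, 0, 1, 0, 0, 0, 0, 0, 0, 0, 0, 0])

```text
clock: 1.9
position: [0.488, -0.0979, 0.1543]
ee_rot: [0.002, 0.999, 0.054, 0.0]
contact_force: [-0.6, 0.7, 0.3]
width: 0.0599
```

```bash
python3 -c "
from h import *
to([.4885,-.096,.034])
grab('wrist','w1');grab('top','top1')
import cv2
a=cv2.imread('pics/top1.png')[165:270,220:370]; cv2.imwrite('pics/top1z.png',cv2.resize(a,None,fx=5,fy=5))"
```

```text
t 1.9 pos [ 0.488  -0.0979  0.1543] yaw 6.18 zax [ 7.0e-04 -4.6e-03 -1.0e+00] F [-0.6  0.7  0.3] w 0.05994082560964166
tool shift cm [ 0.06 -0.23 12.03]
```

View pics/w1.png

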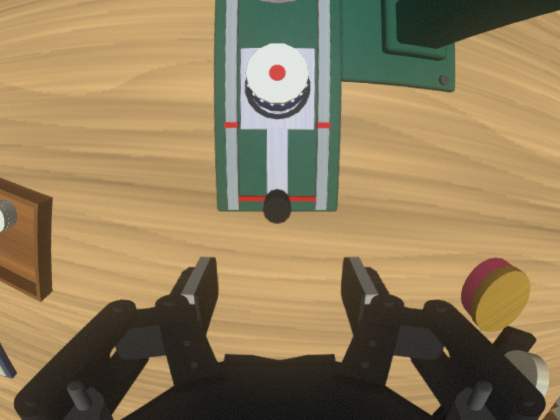

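View pics/top1z.png

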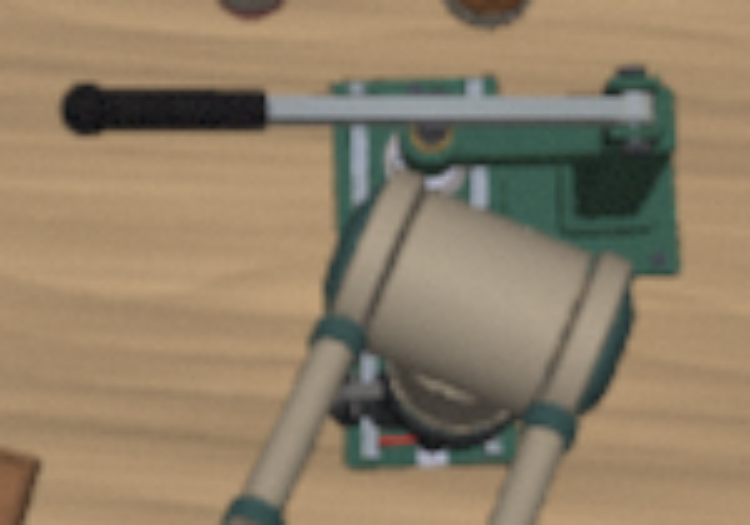

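The wrist camera shows the knob at (277,206), just ahead of centred fingers. I'll check from the depth image whether the wide wrist will clear the lever at the end of the push.

Run:
```python
from h import *
for n in('top','scene'):
    im,d=grab(n,n+'2')
    K,R,t=cal(n); v,u=np.nonzero(d>0); dd=d[v,u]
    P=(R.T@((np.linalg.inv(K)@np.vstack([u,v,np.ones_like(u)]))*dd-t[:,None])).T
    c=np.cos(.105);s=np.sin(.105); q=P-manip.get_state()['position']
    q=np.c_[q[:,0]*c+q[:,1]*s,-q[:,0]*s+q[:,1]*c,q[:,2]]
    m=(abs(q[:,0])<.25)&(abs(q[:,1])<.2)
    print(n)
    for z0 in np.arange(.05,.42,.03):
        k=m&(q[:,2]>z0)&(q[:,2]<z0+.03)
        if k.sum()>5: print(z0.round(2),k.sum(),'x',np.percentile(q[k,0],[1,99]).round(3),'y',np.percentile(q[k,1],[1,99]).round(3))
```

```text
top
0.05 246 x [-0.015  0.182] y [-0.137  0.06 ]
0.08 528 x [-0.012  0.174] y [-0.12   0.143]
0.11 317 x [-0.036  0.171] y [0.002 0.2  ]
0.14 45 x [-0.038 -0.006] y [-0.02   0.038]
0.17 37 x [-0.038 -0.009] y [-0.022  0.038]
0.2 64 x [-0.037 -0.004] y [-0.018  0.039]
0.23 38 x [-0.036 -0.013] y [-0.011  0.035]
0.26 33 x [-0.036 -0.016] y [-0.005  0.034]
0.29 6 x [-0.038 -0.032] y [0.005 0.024]
0.32 27 x [-0.039  0.003] y [-0.044  0.046]
0.35 194 x [-0.052  0.049] y [-0.063  0.07 ]
0.38 2246 x [-0.095  0.045] y [-0.057  0.082]
0.41 445 x [-0.148 -0.056] y [-0.007  0.111]
scene
0.05 741 x [-0.012  0.186] y [-0.131  0.065]
0.08 1278 x [-0.007  0.177] y [-0.116  0.179]
0.11 564 x [-0.     0.176] y [-0.035  0.199]
0.14 326 x [-0.001  0.04 ] y [-0.027  0.04 ]
0.17 343 x [-0.013  0.039] y [-0.029  0.039]
0.2 342 x [-0.01   0.039] y [-0.026  0.039]
0.23 343 x [-0.011  0.04 ] y [-0.025  0.038]
0.26 381 x [-0.007  0.042] y [-0.027  0.038]
0.29 374 x [-0.006  0.037] y [-0.027  0.038]
0.32 557 x [-0.006  0.057] y [-0.056  0.068]
0.35 840 x [-0.013  0.06 ] y [-0.061  0.072]
0.38 1201 x [-0.173  0.055] y [-0.055  0.124]
0.41 853 x [-0.176 -0.056] y [-0.001  0.14 ]
```

View pics/scene2.png

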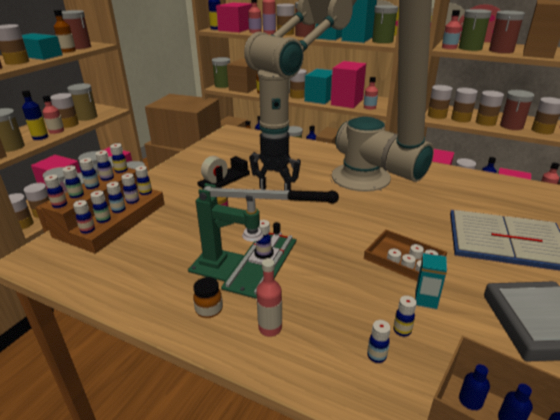

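The whole tool stays within about 42 mm of its axis up to lever height, so it clears the lever. I'll lower it over the knob.

servo_tool(deltas=[0.1, -0.2, 3, 0, 0, 0, 0, 0, 3, 0, 0, 0, 0, 0, 3, 0, 0, 0, 0, 0, 2, 0, 0, 0, 0, 0, 0.7, 0, 0, 0, 0, 0, 0, 0, 0, 0])

```text
clock: 2.7
position: [0.4974, -0.1074, 0.0447]
ee_rot: [0.008, 0.999, 0.048, 0.012]
contact_force: [0.4, -0.6, -0.9]
width: 0.0598
```

```bash
python3 -c "
from h import *
to([.4885,-.096,.036])
grab('wrist','w2')"
```

```text
t 2.7 pos [ 0.4974 -0.1074  0.0447] yaw 5.48 zax [ 0.0243 -0.0142 -0.9996] F [ 0.4 -0.6 -0.9] w 0.059775053087871524
tool shift cm [-0.8  -1.23  0.83]
```

View pics/w2.png

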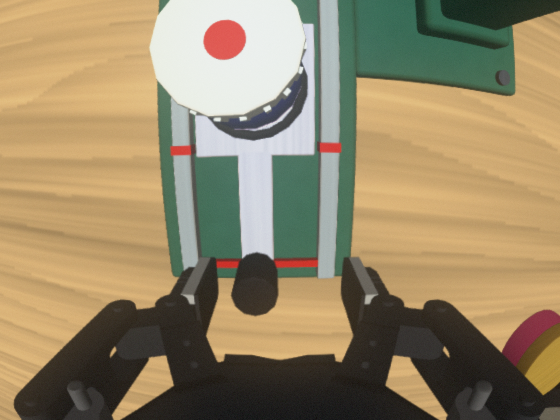

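```bash
cat >> h.py <<'E'
def turn(yaw):
    c,s=np.cos(np.radians(yaw)),np.sin(np.radians(yaw))
    T=np.array([[c,s,0],[s,-c,0],[0,0,-1]])
    print('turn deg',np.degrees(Ro.from_matrix(rot().T@T).as_rotvec()).round(2))
E
python3 -c "
from h import *
turn(6)"
```

```text
turn deg [ 0.98 -1.37 -0.53]
```

servo_tool(deltas=[-0.7, -1.1, 0, 0.95, -1.3, -0.5, 0, 0, 0, 0, 0, 0])

```text
clock: 2.95
position: [0.4907, -0.0975, 0.0472]
ee_rot: [0.0, 0.999, 0.052, 0.002]
contact_force: [-0.3, 0.0, 0.2]
width: 0.06
```

```bash
python3 -c "
from h import *
to([.4885,-.096,.036]);turn(6)"
```

```text
t 2.95 pos [ 0.4907 -0.0975  0.0472] yaw 5.94 zax [ 3.3e-03 -5.0e-04 -1.0e+00] F [-0.3  0.   0.2] w 0.05999735708995745
tool shift cm [-0.21 -0.18  1.12]
turn deg [ 0.05 -0.18 -0.06]
```

Corrected. I'll go down the last 11 mm, then close gently.

servo_tool(deltas=[-0.2, -0.2, 0.6, 0, -0.2, 0, 0, 0, 0.5, 0, 0, 0, 0, 0, 0, 0, 0, 0])

```text
clock: 3.25
position: [0.4898, -0.0956, 0.0374]
ee_rot: [0.001, 0.999, 0.052, 0.002]
contact_force: [-0.9, -0.6, -0.7]
width: 0.0598
```

```bash
python3 -c "
from h import *
to([.4885,-.096,.036]);turn(6)"
```

```text
t 3.25 pos [ 0.4898 -0.0956  0.0374] yaw 6.0 zax [ 0.0037 -0.0024 -1.    ] F [-0.9 -0.6 -0.7] w 0.05984536927825999
tool shift cm [-0.13  0.02  0.14]
turn deg [ 0.16 -0.2   0.  ]
```

servo_tool(deltas=[0, 0, 0, 0, 0, 0, 0, 0, 0, 0, 0, 0, 0, 0, 0, 0, 0, 0, 0, 0, 0, 0, 0, 0, 0, 0, 0, 0, 0, 0, 0, 0, 0, 0, 0, 0], jaw=1.5, grip_force=25)

```text
clock: 3.85
position: [0.49, -0.0962, 0.0374]
ee_rot: [0.002, 0.999, 0.053, 0.002]
contact_force: [0.4, -0.5, -0.5]
width: 0.0211
```

```bash
python3 -c "
from h import *
to([.4885,-.096,.036]);turn(6)
grab('wrist','w3')"
```

```text
t 3.85 pos [ 0.49   -0.0962  0.0374] yaw 6.04 zax [ 0.0039 -0.0035 -1.    ] F [ 0.4 -0.5 -0.5] w 0.02107510996837219
tool shift cm [-0.15 -0.04  0.14]
turn deg [ 0.22 -0.2   0.04]
```

View pics/w3.png

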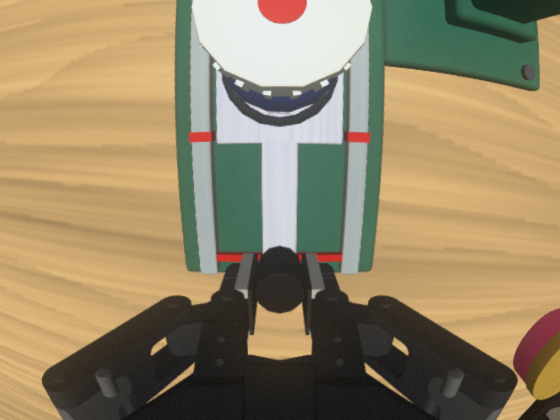

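The knob is held at a width of 21 mm. I'll push smoothly by about 55 mm, then measure.

servo_tool(deltas=[0.3, 0, 0, 0, 0, 0, 0.5, 0, 0, 0, 0, 0, 0.7, 0, 0, 0, 0, 0, 0.7, 0, 0, 0, 0, 0, 0.7, 0, 0, 0, 0, 0, 0.7, 0, 0, 0, 0, 0, 0.7, 0, 0, 0, 0, 0, 0.5, 0, 0, 0, 0, 0, 0.3, 0, 0, 0, 0, 0, 0, 0, 0, 0, 0, 0])

```text
clock: 4.9
position: [0.545, -0.0905, 0.0374]
ee_rot: [0.002, 0.999, 0.053, 0.001]
contact_force: [-1.6, -1.6, 1.4]
width: 0.021
```

```bash
python3 -c "
from h import *
to([.5535,-.0895,.0374]);turn(6)
grab('wrist','w4');grab('scene','s4')"
```

```text
t 4.9 pos [ 0.545  -0.0905  0.0374] yaw 6.08 zax [ 0.002 -0.004 -1.   ] F [-1.6 -1.6  1.4] w 0.021024262833768376
tool shift cm [ 0.85 -0.01  0.  ]
turn deg [ 0.24 -0.09  0.08]
```

View pics/w4.png

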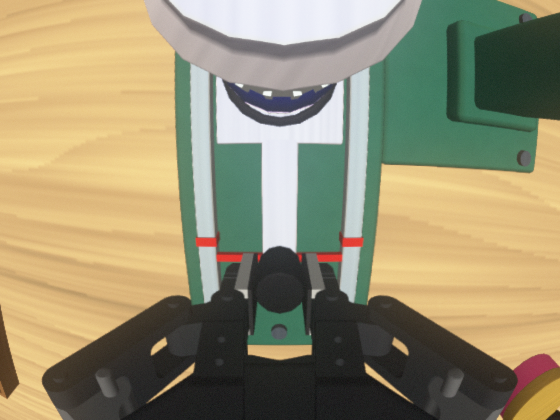

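The bar is at row 258 and the lines at row 241. I'll cast those pixels onto the plane to get the remaining distance.

```bash
cat >> h.py <<'E'
def reds(f='w4',z=.0223):
    im=np.load('pics/'+f+'.npz')['im'].astype(int)
    K,R,t=cal('wrist');o=-R.T@t
    m=((im[...,0]>150)&(im[...,0]-im[...,1]>90)&(im[...,0]-im[...,2]>90)).astype(np.uint8)
    m[:100]=0;m[330:]=0;m[:,:180]=0;m[:,390:]=0
    n,l,st,c=cv2.connectedComponentsWithStats(m)
    for i in range(1,n):
        if st[i,4]<15: continue
        x=(c[i,0]-K[0,2])/K[0,0];y=(c[i,1]-K[1,2])/K[1,1];th=np.hypot(x,y)
        r=R.T@np.array([x/th*np.sin(th),y/th*np.sin(th),np.cos(th)])
        p=o+r*(z-o[2])/r[2]
        print(st[i],c[i].round(1),p.round(4),'along',(p[0]*np.cos(.105)+p[1]*np.sin(.105)).round(4))
E
python3 -c "
from h import *
reds()"
```

```text
[196 238  21   9 185] [206.1 242. ] [ 0.5494 -0.0499  0.0223] along 0.5412
[342 238  21   9 186] [352.1 242. ] [ 0.5574 -0.1269  0.0223] along 0.5411
[216 254  26   8 190] [229.  257.3] [ 0.542  -0.0626  0.0223] along 0.5324
[298 255   4   6  16] [299.8 256.9] [ 0.5463 -0.1002  0.0223] along 0.5328
[317 254  25   8 189] [329.2 257.4] [ 0.5475 -0.116   0.0223] along 0.5323
```

servo_tool(deltas=[0.3, 0, 0, 0, 0, 0, 0.3, 0, 0, 0, 0, 0, 0.27, 0, 0, 0, 0, 0, 0, 0, 0, 0, 0, 0])

```text
clock: 5.4
position: [0.5531, -0.0896, 0.0374]
ee_rot: [0.002, 0.999, 0.053, 0.0]
contact_force: [0.5, -1.0, 0.8]
width: 0.0211
```

```bash
python3 -c "
from h import *
to([.5535,-.0895,.0374]);turn(6)
grab('wrist','w5');grab('scene','s5');reds('w5')
a=cv2.imread('pics/s5.png')[145:300,180:350]; cv2.imwrite('pics/s5z.png',cv2.resize(a,None,fx=3.8,fy=3.8,interpolation=cv2.INTER_CUBIC))"
```

```text
t 5.4 pos [ 0.5531 -0.0896  0.0374] yaw 6.07 zax [ 0.0011 -0.004  -1.    ] F [ 0.5 -1.   0.8] w 0.02114725677893709
tool shift cm [ 0.05 -0.01  0.  ]
turn deg [ 0.24 -0.04  0.07]
[197 252  45  10 342] [218.6 256.5] [ 0.5498 -0.0562  0.0223] along 0.5409
[317 252  45  10 342] [339.2 256.5] [ 0.5565 -0.1205  0.0223] along 0.5408
```

View pics/w5.png

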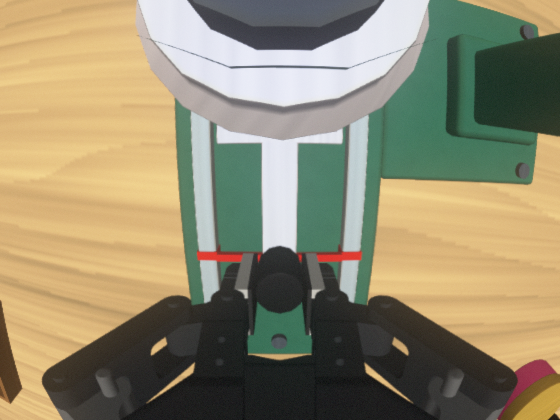

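View pics/s5z.png

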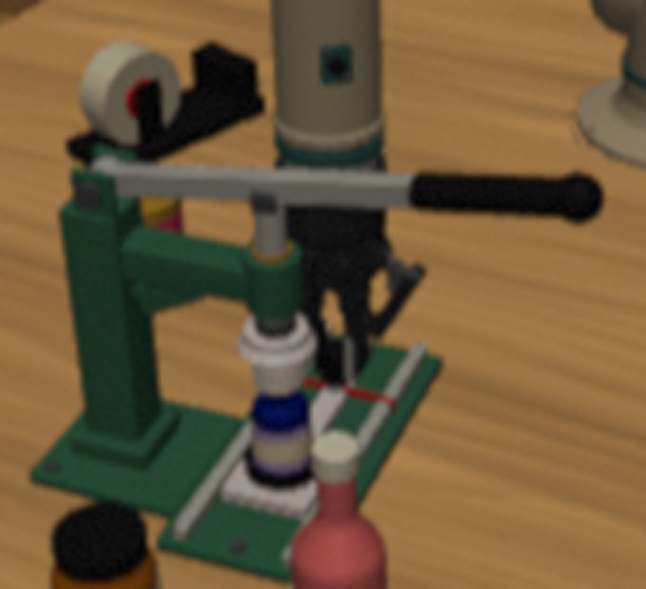

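The bar runs straight through both rail lines at row 256, and the scene view shows the cap upright under the bell. I'll release and rise clear.

servo_tool(deltas=[0, 0, 0, 0, 0, 0, 0, 0, 0, 0, 0, 0, 0, 0, 0, 0, 0, 0, 0, 0, 0, 0, 0, 0, 0, 0, -1, 0, 0, 0, 0, 0, -2, 0, 0, 0], jaw=5)

```text
clock: 6.1
position: [0.5509, -0.0881, 0.0659]
ee_rot: [0.0, 0.999, 0.053, -0.002]
contact_force: [0.7, 1.6, -0.8]
width: 0.05
```

```bash
python3 -c "
from h import *
to([.545,-.0905,.34]);turn(6);grab('wrist','w6');reds('w6')"
```

```text
t 6.1 pos [ 0.5509 -0.0881  0.0659] yaw 6.04 zax [-0.0045 -0.001  -1.    ] F [ 0.7  1.6 -0.8] w 0.05001377390652624
tool shift cm [ -0.73   0.19 -27.4 ]
turn deg [0.03 0.26 0.04]
[211 230  55   8 362] [236.8 233.8] [ 0.5516 -0.0613  0.0223] along 0.5422
[299 230  55   8 344] [327.6 234. ] [ 0.5574 -0.1179  0.0223] along 0.542
```

Still aligned after release. I'll rise and close the fingers on the way.

servo_tool(deltas=[-0.5, 0, -3, 0, 0, 0, -0.3, 0, -3.5, 0, 0, 0, 0, 0, -3.5, 0, 0, 0, 0, 0, -3.5, 0, 0, 0, 0, 0, -3.5, 0, 0, 0, 0, 0, -3.5, 0, 0, 0, 0, 0, -3.5, 0, 0, 0, 0, 0, -3, 0, 0, 0, 0, 0, 0, 0, 0, 0])

```text
clock: 7.05
position: [0.5439, -0.0886, 0.3555]
ee_rot: [0.003, 0.999, 0.053, 0.006]
contact_force: [0.4, 0.1, 0.7]
width: 0.0501
```

```bash
python3 -c "
from h import *
to([.631,.0625,.34]);turn(6)
grab('top','t7')
a=cv2.imread('pics/t7.png')[165:270,220:370]; cv2.imwrite('pics/t7z.png',cv2.resize(a,None,fx=5,fy=5,interpolation=cv2.INTER_CUBIC))"
```

```text
t 7.05 pos [ 0.5439 -0.0886  0.3555] yaw 6.04 zax [ 0.0115 -0.0052 -0.9999] F [0.4 0.1 0.7] w 0.050126970339904695
tool shift cm [ 10.24 -14.12   1.57]
turn deg [ 0.36 -0.62  0.04]
```

View pics/t7z.png

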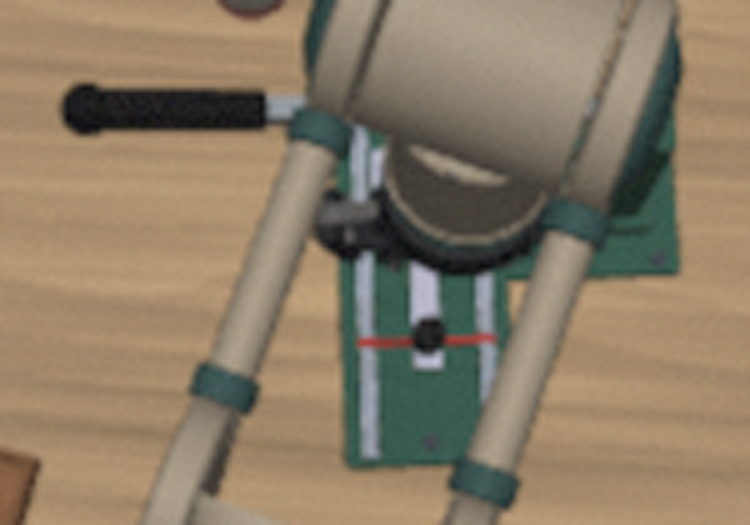

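servo_tool(deltas=[1.9, -2.8, 0, 0.35, -0.6, 0, 2.1, -2.8, 0, 0, 0, 0, 2.1, -2.8, 0, 0, 0, 0, 2.0, -2.8, 0, 0, 0, 0, 2.0, -2.6, 0, 0, 0, 0, 0, 0, 0, 0, 0, 0], jaw=0, grip_force=40)

```text
clock: 7.7
position: [0.6285, 0.0636, 0.3438]
ee_rot: [-0.001, 0.999, 0.05, -0.008]
contact_force: [0.1, -0.5, -0.2]
width: 0.0004
```

```bash
python3 -c "
from h import *
to([.631,.061,.30]);turn(6);grab('wrist','w8')"
```

```text
t 7.7 pos [0.6285 0.0636 0.3438] yaw 5.78 zax [-0.0165  0.0011 -0.9999] F [ 0.1 -0.5 -0.2] w 0.0003958813627194211
tool shift cm [0.3  0.29 4.38]
turn deg [-0.16  0.93 -0.22]
```

View pics/w8.png

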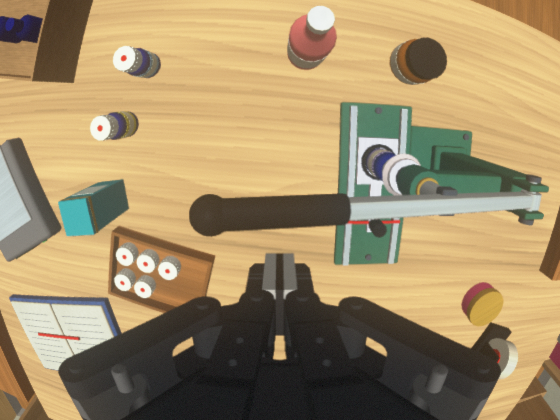

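The closed fingers at (280,270) are lined up on the middle of the grip, which spans columns 220–348. I'll lower to just above it.

servo_tool(deltas=[0.3, 0.3, 1.5, -0.16, 0.9, -0.2, 0, 0, 1.5, 0, 0, 0, 0, 0, 1.5, 0, 0, 0, 0, 0, 0.5, 0, 0, 0, 0, 0, 0, 0, 0, 0])

```text
clock: 8.25
position: [0.6261, 0.055, 0.2877]
ee_rot: [0.002, 0.999, 0.05, -0.006]
contact_force: [-0.4, -1.4, 0.5]
width: -0.0
```

```bash
python3 -c "
from h import *
to([.631,.061,.277]);turn(6);grab('wrist','w9');im,d=grab('scene','s9')
a=im[145:300,180:350,::-1]; cv2.imwrite('pics/s9z.png',cv2.resize(a,None,fx=3.8,fy=3.8))"
```

```text
t 8.25 pos [0.6261 0.055  0.2877] yaw 5.78 zax [-0.0109 -0.0052 -0.9999] F [-0.4 -1.4  0.5] w -7.063184829225805e-06
tool shift cm [ 0.56 -0.55  1.06]
turn deg [ 0.23  0.65 -0.22]
```

View pics/w9.png

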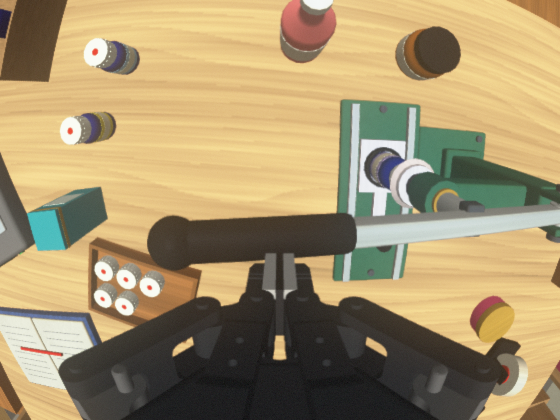

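View pics/s9z.png

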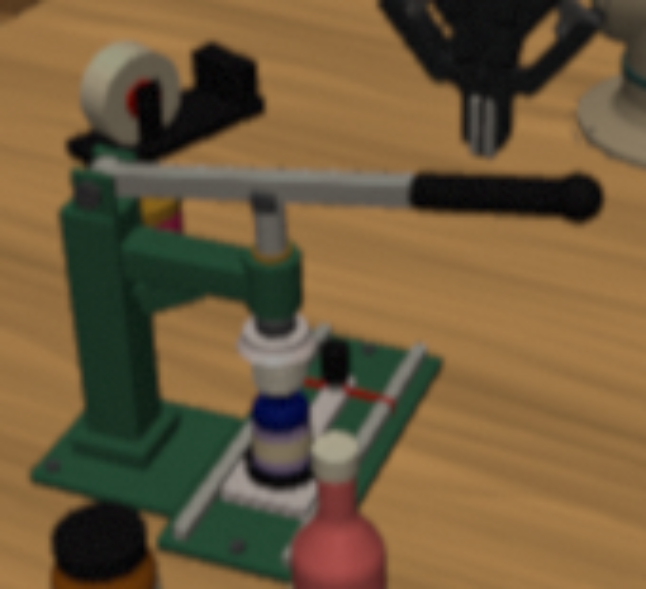

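The scene view suggests the fingertips may sit slightly on the robot's side of the bar. I'll fit the grip's axis from depth.

Run:
```python
from h import *
def cloud(n,f):
    z=np.load('pics/'+f+'.npz');d=z['d'];im=z['im'].astype(int);K,R,t=cal(n);v,u=np.nonzero(d>0)
    P=(R.T@((np.linalg.inv(K)@np.vstack([u,v,np.ones_like(u)]))*d[v,u]-t[:,None])).T
    return P,im[v,u],u,v
for n,f in(('scene','s9'),('scene','scene0'),('top','top0')):
    P,c,u,v=cloud(n,f)
    k=(c.max(1)<70)&(P[:,2]>.22)&(P[:,2]<.31)&(P[:,0]>.55)&(P[:,0]<.72)&(P[:,1]>.015)&(P[:,1]<.095)
    if f=='s9': k&=v>145+42
    p=P[k];print(n,f,k.sum(),'x',np.percentile(p[:,0],[2,25,50,75,98]).round(4),'ymed',np.median(p[:,1]).round(4),'z',np.percentile(p[:,2],[2,25,50,75,98]).round(4))
    for y0 in(.02,.04,.06,.08):
        q=p[abs(p[:,1]-y0)<.01]
        if len(q):print('  y',y0,len(q),'x',q[:,0].min().round(4),q[:,0].max().round(4),'zmax',q[:,2].max().round(4),'x at top',q[np.argmax(q[:,2]),0].round(4))
K,R,t=cal('scene')
for p in(manip.get_state()['position'],[.63,.06,.277]):
    q=K@(R@np.array(p)+t);q=q[:2]/q[2];print('proj',q.round(1),((q-[180,145])*3.8).round(0))
```

```text
scene s9 331 x [0.6314 0.6408 0.6439 0.6469 0.6508] ymed 0.0577 z [0.2566 0.2645 0.27   0.2747 0.2806]
  y 0.02 47 x 0.6367 0.6524 zmax 0.2725 x at top 0.6414
  y 0.04 83 x 0.6359 0.6512 zmax 0.2756 x at top 0.6369
  y 0.06 91 x 0.6295 0.6509 zmax 0.2787 x at top 0.6384
  y 0.08 86 x 0.6303 0.6484 zmax 0.2812 x at top 0.6341
scene scene0 336 x [0.6324 0.6407 0.6445 0.6467 0.6504] ymed 0.0571 z [0.2564 0.2645 0.2699 0.2745 0.2798]
  y 0.02 51 x 0.6373 0.651 zmax 0.2722 x at top 0.6399
  y 0.04 86 x 0.6351 0.6506 zmax 0.2755 x at top 0.6426
  y 0.06 91 x 0.6308 0.6506 zmax 0.2774 x at top 0.6353
  y 0.08 85 x 0.6303 0.6481 zmax 0.2816 x at top 0.6357
top top0 225 x [0.6197 0.6248 0.6296 0.6347 0.6409] ymed 0.0568 z [0.2601 0.2676 0.2721 0.2759 0.2814]
  y 0.02 40 x 0.6249 0.6411 zmax 0.2742 x at top 0.6358
  y 0.04 54 x 0.6218 0.6415 zmax 0.2781 x at top 0.6304
  y 0.06 57 x 0.6212 0.6408 zmax 0.2812 x at top 0.6345
  y 0.08 60 x 0.6183 0.6383 zmax 0.2841 x at top 0.6319
proj [307.5 184.2] [484. 149.]
proj [308.8 190.1] [489. 171.]
```

The two depth views bracket the bar's axis at x≈0.635 when y=0.06. I'll shift about 8 mm that way, untilt and touch down.

servo_tool(deltas=[0.8, -0.4, 0, 0.2, 0.65, -0.2, 0, 0, 0, 0, 0, 0])

```text
clock: 8.55
position: [0.6356, 0.0599, 0.2904]
ee_rot: [0.0, 0.999, 0.052, 0.003]
contact_force: [-0.2, -0.5, 0.1]
width: 0.0002
```

```bash
python3 -c "
from h import *
to([.635,.06,.277]);turn(6)"
```

```text
t 8.55 pos [0.6356 0.0599 0.2904] yaw 5.97 zax [ 0.0062  0.     -1.    ] F [-0.2 -0.5  0.1] w 0.00022204471750483836
tool shift cm [-0.07 -0.02  1.34]
turn deg [ 0.04 -0.35 -0.03]
```

servo_tool(deltas=[0, 0, 0.5, 0, -0.3, 0, 0, 0, 0.5, 0, 0, 0, 0, 0, 0.5, 0, 0, 0, 0, 0, 0.5, 0, 0, 0, 0, 0, 0, 0, 0, 0])

```text
clock: 9.05
position: [0.6368, 0.0609, 0.2706]
ee_rot: [-0.0, 0.999, 0.053, 0.002]
contact_force: [-0.2, -0.9, 1.9]
width: -0.0002
```

```bash
python3 -c "
from h import *
to([.635,.06,.257]);turn(6)"
```

```text
t 9.05 pos [0.6368 0.0609 0.2706] yaw 6.02 zax [ 4.2e-03  6.0e-04 -1.0e+00] F [-0.2 -0.9  1.9] w -0.00021417173793594695
tool shift cm [-0.19  0.07  1.36]
turn deg [-0.01 -0.24  0.02]
```

Contact, at about 2 N of spring force. I'll press on towards cap contact, about 23 mm down (z≈0.254).

servo_tool(deltas=[-0.1, 0, 0.4, 0, -0.2, 0, 0, 0, 0.4, 0, 0, 0, 0, 0, 0.4, 0, 0, 0, 0, 0, 0.3, 0, 0, 0, 0, 0, 0, 0, 0, 0])

```text
clock: 9.55
position: [0.6363, 0.0622, 0.2553]
ee_rot: [-0.001, 0.999, 0.053, 0.002]
contact_force: [0.0, 1.2, 2.2]
width: -0.0001
```

```bash
python3 -c "
from h import *
to([.635,.06,.23]);turn(6);im,d=grab('scene','s10')
a=im[145:300,180:350,::-1]; cv2.imwrite('pics/s10z.png',cv2.resize(a,None,fx=3.8,fy=3.8))"
```

```text
t 9.55 pos [0.6363 0.0622 0.2553] yaw 6.05 zax [ 0.003   0.0027 -1.    ] F [0.  1.2 2.2] w -0.0001414107879415104
tool shift cm [-0.16  0.21  2.53]
turn deg [-0.14 -0.19  0.05]
```

View pics/s10z.png

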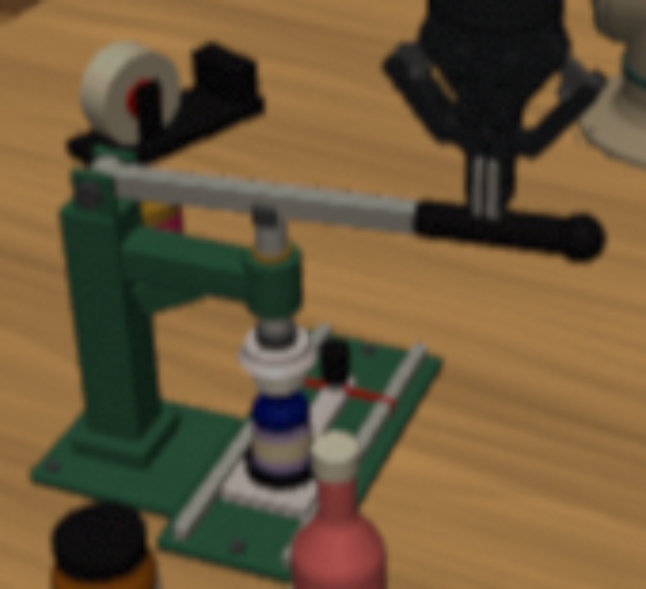

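The rim has slipped over the cap. Now I'll press through the snap in small steps.

servo_tool(deltas=[-0.1, 0, 0.2, 0, -0.2, 0, 0, 0, 0.2, 0, 0, 0, 0, 0, 0.3, 0, 0, 0])

```text
clock: 9.9
position: [0.636, 0.0622, 0.2517]
ee_rot: [-0.001, 0.999, 0.053, 0.002]
contact_force: [-2.8, 2.0, 15.8]
width: 0.0001
```

servo_tool(deltas=[0, 0, 0.3, 0, 0, 0, 0, 0, 0.3, 0, 0, 0])

```text
clock: 10.1
position: [0.636, 0.0623, 0.2516]
ee_rot: [-0.001, 0.999, 0.053, 0.005]
contact_force: [-2.8, 0.8, 14.2]
width: -0.0002
```

servo_tool(deltas=[0, 0, 0.3, 0, 0, 0, 0, 0, 0.3, 0, 0, 0])

```text
clock: 10.3
position: [0.636, 0.0623, 0.2518]
ee_rot: [-0.001, 0.999, 0.053, 0.007]
contact_force: [-2.3, 0.9, 13.0]
width: -0.0
```

The force is about 14 N and the cap hasn't given way yet. Each row's bite of 3 mm limits the force, so I'll deepen it.

```bash
python3 -c "
from h import *
to([.635,.06,.23]);turn(6)"
```

```text
t 10.3 pos [0.636  0.0623 0.2518] yaw 6.06 zax [ 0.0147  0.0022 -0.9999] F [-2.3  0.9 13. ] w -3.585497647777673e-05
tool shift cm [-0.16  0.21  2.17]
turn deg [-0.04 -0.85  0.06]
```

servo_tool(deltas=[0, 0, 0.4, 0, -0.4, 0, 0, 0, 0.45, 0, 0, 0])

```text
clock: 10.5
position: [0.6361, 0.0623, 0.251]
ee_rot: [-0.0, 0.999, 0.053, 0.007]
contact_force: [-5.5, 1.1, 19.2]
width: 0.0003
```

```bash
python3 -c "
from h import *
to([.635,.06,.23]);turn(6)"
```

```text
t 10.5 pos [0.6361 0.0623 0.251 ] yaw 6.07 zax [ 0.0146  0.0014 -0.9999] F [-5.5  1.1 19.2] w 0.00033016503535735327
tool shift cm [-0.16  0.22  2.1 ]
turn deg [ 0.01 -0.84  0.07]
```

servo_tool(deltas=[-0.1, 0, 0.5, 0, -0.8, 0, -0.1, 0, 0.5, 0, -0.4, 0])

```text
clock: 10.7
position: [0.636, 0.0623, 0.251]
ee_rot: [0.001, 0.999, 0.053, 0.003]
contact_force: [-1.9, 1.4, 20.2]
width: -0.0
```

```bash
python3 -c "
from h import *
to([.635,.06,.23]);turn(6)"
```

```text
t 10.7 pos [0.636  0.0623 0.251 ] yaw 6.08 zax [ 7.e-03 -7.e-04 -1.e+00] F [-1.9  1.4 20.2] w -2.233953677128461e-05
tool shift cm [-0.14  0.22  2.1 ]
turn deg [ 0.08 -0.4   0.08]
```

20 N without give is more than expected, so I'll look before pushing harder.

```bash
python3 -c "
from h import *
im,d=grab('scene','s11');im2,_=grab('top','t11');grab('wrist','w11')
print(manip.get_state()['contact_force'])
a=im[185:285,210:310,::-1]; b=im2[165:270,220:320,::-1]
cv2.imwrite('pics/s11z.png',np.hstack([cv2.resize(a,(400,400),interpolation=cv2.INTER_CUBIC),cv2.resize(b,(400,400),interpolation=cv2.INTER_CUBIC)]))"
```

```text
[-2.91126772  0.9879061  19.25584612]
```

View pics/s11z.png

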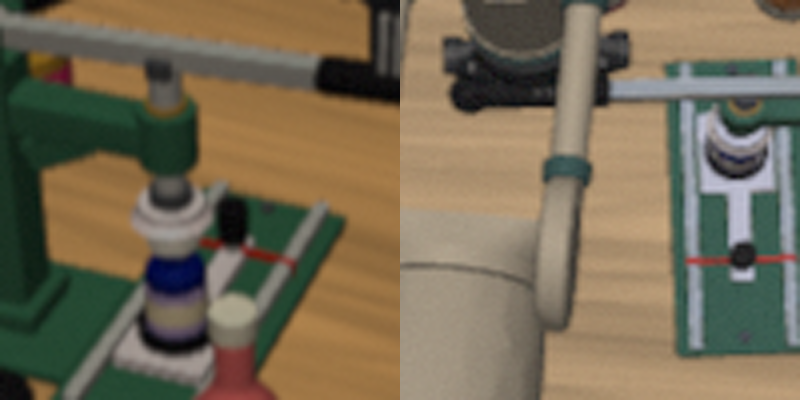

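View pics/w11.png

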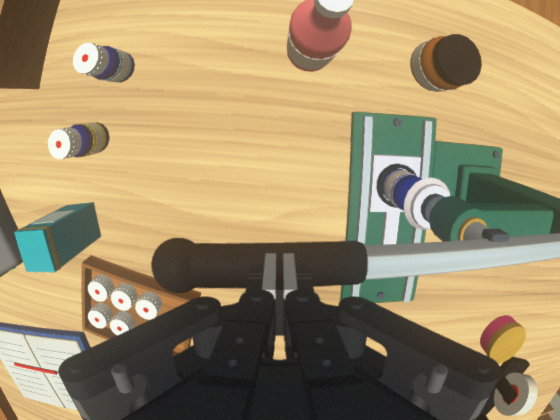

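All looks right: the bell is seated over the cap, the bottle is upright and the bar is on the lines. The return spring adds to the cap force, so I'll deepen the bite a little more.

servo_tool(deltas=[-0.1, 0, 0.6, 0, -0.4, 0, -0.1, 0, 0.6, 0, -0.3, 0])

```text
clock: 11.05
position: [0.636, 0.0624, 0.2503]
ee_rot: [0.001, 0.999, 0.053, 0.005]
contact_force: [-5.2, 1.3, 23.8]
width: -0.0003
```

```bash
python3 -c "
from h import *
to([.635,.06,.23]);turn(6)"
```

```text
t 11.05 pos [0.636  0.0624 0.2503] yaw 6.09 zax [ 0.0095 -0.0017 -1.    ] F [-5.2  1.3 23.8] w -0.00026163961594803285
tool shift cm [-0.15  0.22  2.03]
turn deg [ 0.15 -0.53  0.09]
```

servo_tool(deltas=[-0.1, 0, 0.7, 0, -0.5, 0, -0.1, 0, 0.7, 0, -0.5, 0])

```text
clock: 11.25
position: [0.6359, 0.0627, 0.2465]
ee_rot: [0.002, 0.999, 0.053, 0.003]
contact_force: [-0.3, 0.8, 7.5]
width: -0.0
```

```bash
python3 -c "
from h import *
to([.635,.06,.23]);turn(6);print(manip.get_state()['moment'])"
```

```text
t 11.25 pos [0.6359 0.0627 0.2465] yaw 6.1 zax [ 0.0058 -0.0028 -1.    ] F [-0.3  0.8  7.5] w -8.227769640743597e-06
tool shift cm [-0.13  0.25  1.65]
turn deg [ 0.19 -0.32  0.1 ]
[ 0.38198823  0.09833038 -0.01030974]
```

The cap gave way: force fell from 24 N to 7.5 N and the grip sank. I'll keep following it down until it is home, at z≈0.231.

servo_tool(deltas=[-0.1, 0, 0.4, 0, -0.3, 0, 0, 0, 0.4, 0, 0, 0, 0, 0, 0.4, 0, 0, 0])

```text
clock: 11.55
position: [0.6358, 0.0631, 0.2394]
ee_rot: [0.001, 0.999, 0.053, 0.004]
contact_force: [-1.0, 1.7, 2.6]
width: -0.0001
```

servo_tool(deltas=[0, 0, 0.4, 0, 0, 0, 0, 0, 0.4, 0, 0, 0])

```text
clock: 11.75
position: [0.6358, 0.0633, 0.2312]
ee_rot: [0.001, 0.999, 0.053, 0.004]
contact_force: [-1.0, 2.5, 9.4]
width: 0.0
```

```bash
python3 -c "
from h import *
to([.635,.06,.23]);turn(6)"
```

```text
t 11.75 pos [0.6358 0.0633 0.2312] yaw 6.11 zax [ 0.0082 -0.002  -1.    ] F [-1.   2.5  9.4] w 2.0621160072014682e-05
tool shift cm [-0.12  0.32  0.12]
turn deg [ 0.16 -0.45  0.11]
```

It went through at 2.6 N, and the force is rising again at 46 mm down, so the cap is home. Now I'll bear down firmly.

servo_tool(deltas=[0, 0, 0.5, 0, -0.4, 0, 0, 0, 0.6, 0, -0.2, 0, 0, 0, 0.7, 0, 0, 0])

```text
clock: 12.05
position: [0.636, 0.0634, 0.2298]
ee_rot: [0.002, 0.999, 0.053, 0.005]
contact_force: [-9.8, 1.8, 33.9]
width: 0.0
```

```bash
python3 -c "
from h import *
to([.635,.06,.23]);turn(6);im,d=grab('scene','s12');im2,_=grab('top','t12')
print(manip.get_state()['contact_force'])
a=im[185:285,210:310,::-1]; b=im2[165:270,220:320,::-1]
cv2.imwrite('pics/s12z.png',np.hstack([cv2.resize(a,(400,400),interpolation=cv2.INTER_CUBIC),cv2.resize(b,(400,400),interpolation=cv2.INTER_CUBIC)]))"
```

```text
t 12.05 pos [0.636  0.0634 0.2298] yaw 6.13 zax [ 0.0102 -0.0038 -0.9999] F [-9.8  1.8 33.9] w 4.9766895330528396e-05
tool shift cm [-0.14  0.32 -0.02]
turn deg [ 0.28 -0.56  0.13]
[-9.02803433  0.93886721 31.12824795]
```

View pics/s12z.png

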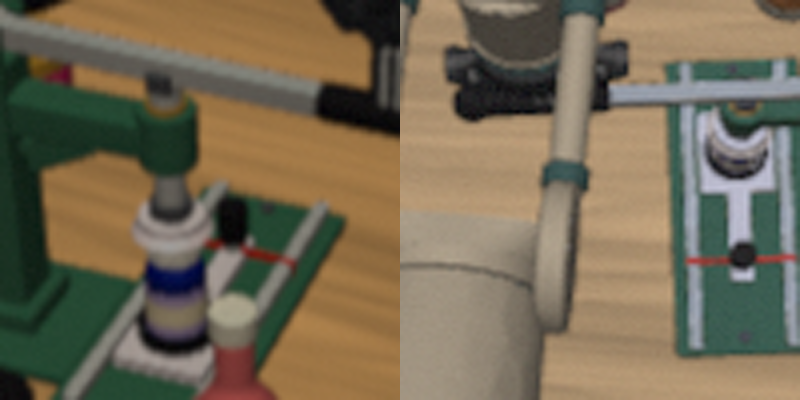

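The bell is down on the closed cap, the neck shows less gap, and the bar is still on the lines. I'll trim the sideways force, then confirm the push holds.

servo_tool(deltas=[-0.2, 0, 0.55, 0, -0.5, 0])

```text
clock: 12.25
position: [0.6358, 0.0633, 0.2307]
ee_rot: [0.003, 0.999, 0.054, 0.006]
contact_force: [0.1, 1.8, 18.4]
width: -0.0
```

```bash
python3 -c "
from h import *
for i in range(8):
    grab('scene','s13')
    s=manip.get_state();print(round(s['clock'],2),np.round(s['contact_force'],1),np.round(s['position'],4))"
```

```text
12.3 [-2.9  2.5 23.3] [0.6359 0.0633 0.2305]
12.35 [-3.7  2.1 24.1] [0.6359 0.0634 0.2304]
12.4 [-3.5  2.9 24.3] [0.6359 0.0633 0.2304]
12.45 [-3.5  3.1 24.6] [0.6359 0.0633 0.2304]
12.5 [-3.9  2.1 24. ] [0.6359 0.0633 0.2304]
12.55 [-3.5  2.  25.5] [0.6359 0.0633 0.2304]
12.6 [-3.   1.7 24.8] [0.6359 0.0634 0.2304]
12.65 [-3.   1.9 24.2] [0.6359 0.0633 0.2304]
```

The push is steady at about 24 N, so I'll hand in.

```bash
python3 -c "
from rig import manip
print(manip.sign_off())"
```

```text
the job is handed in; nothing more can be done
None
```

I pushed the nest about 64 mm by its knob until the red bar lined up with the rail lines. I then pressed the lever down from above with closed fingers until the cap snapped home, and handed in at about 12.7 s while still pressing.

- **Alignment:** in the wrist view the bar ran straight through both rail lines. It stayed there after I let go of the knob and again during pressing. The scene view showed the bell's rim slipping over the cap with the bottle upright.
- **Snap:** the force climbed to about 24 N, fell to 7.5 N and then 2.6 N as the cap slid down. It rose again at 46 mm of grip travel, where the cap should be home.
- **Holding:** the force peaked at about 34 N, then I eased it to a steady 24 N straight down with no movement over the last 0.4 s.
- **Disagreement:** the cap gave way at about 24 N, above the stated 9–16 N plus 2–3 N for the return spring. I checked the pictures at 20 N, found nothing jammed, and pressed on.
- **Other things on the table:** the arm touched only the knob and the lever. I did not measure the bystanders' positions afterwards.

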